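# Set the support stand's leg to its length mark and cam it shut

### The job

Take hold of the rubber rest pad on top of the support stand's sliding leg and raise it until the pad's lower edge is level with the upper edge of the pointer on the rule beside it. Keeping it held there, turn the hand about the leg so that the fingers swing the upright paddle of the cam lever (counterclockwise seen from above) fully closed. Finish while still holding the pad at the mark with the lever closed, and leave the can, the spanner and the tray where they are.

Things in the scene. Friction and masses are not known exactly. Their poses are not given: they have to be found in the camera images.
- stand: Fixed stand, bolted down. Origin: centre of the underside of its round grey base (144 mm across, 14 mm high), z up, on the leg's axis. A 48 mm outer tube rises to a 56 mm collar, top 110 mm above the origin. On the stand's +y side, 105 mm from the axis, an upright flat rule (24 x 4 mm) rises to 190 mm. The gripper's body must stay above rule and paddle (both end at 190 mm).
- pad: Rest pad: upright black rubber cylinder, 36 mm across, 40 mm high, on top of the 22 mm steel leg; grip it by its sides from above. Origin: centre of its underside, z up. It swivels freely about the vertical, so a gripping hand can turn about the leg's axis. Leg and pad (0.5 to 0.75 kg) slide only straight up and down, 60 mm of travel, and sink when let go, even with the lever closed.
- pad_edge (a point): Centre of the pad's underside, that is the height of the pad's lower edge; z up, rises with the leg. At the start 135 to 141 mm above the stand's origin.
- pointer_tip (a point): The length mark: inner end of the upper face of the pointer's flat finger (12 mm wide, 4 mm thick), 76 mm from the leg's axis on the stand's +y side; axes as the stand's. The finger belongs to a dark steel clip (34 x 12 x 14 mm) on the rule. It stands 157 to 175 mm above the stand's origin; it is stiff, do not move it.
- cam_lever (a joint): Angle of the cam lever about the leg's vertical axis: 0 fully open, 0.8 rad fully closed (hard stop), growing counterclockwise seen from above; starts at 0 to 0.1. At angle q the paddle points from the axis in direction -1.75 + q rad from the stand's x axis (counterclockwise). It stays where left and takes about 0.12 N m (3 to 5 N at the paddle).
- paddle (a point): Middle of the top edge of the lever's upright aluminium paddle, 41.5 mm from the leg's axis; x radially outward, z up. The paddle is a radial plate 6 mm thick (8 mm at a round boss), 21 to 62 mm from the axis and 130 to 190 mm above the stand's origin. Fingers gripping the pad turn freely round the axis until one meets the paddle, and can then push it round.
- can: Bystander: closed aluminium can, 54 mm across, 105 mm high, origin under its centre. Leave alone.
- spanner: Bystander: steel spanner 170 mm long lying flat, along its x axis. Leave alone.
- tray: Bystander: steel parts tray 100 x 140 x 35 mm, origin under its centre. Leave alone.
Mind the look-alikes: they are no part of the job. Of the things like the stand, leave any that is pink; of the rest the smaller one is meant.

How it is judged (in metres and radians):
On the way, in this order (a step that is already met when the one before it is completed fails the run):
1. the pad is held by the fingers at the mark (lower edge within 6 mm of the pointer's upper edge), the cam lever still open (z of pad_edge in the frame of pointer_tip between -0.006 and 0.006 m and contact force between the fingers and pad above 2 N and linear speed of pad below 0.03 m/s and value of joint cam_lever below 0.25 rad), for 0.2 s.
2. the cam lever is closed with the pad held at the mark (z of pad_edge in the frame of pointer_tip between -0.006 and 0.006 m and contact force between the fingers and pad above 2 N and value of joint cam_lever above 0.74 rad), for 0.2 s.
At the end, for the whole second after the job is handed in: The fingers still hold the pad (more than 2 N on it) at rest with its lower edge within 6 mm of the height of the pointer's upper edge, the cam lever is closed (above 0.74 of 0.8 rad) and the pointer is within 6 mm of where it was (all of step 2 and linear speed of pad below 0.03 m/s and distance of pointer_tip from where it was at the start of the episode below 0.006 m); the arm keeps its last pose, push and grip.
It fails at once if the cam lever is swung while the pad is more than 10 mm off the mark (value of joint cam_lever above 0.25 rad and (z of pad_edge in the frame of pointer_tip below -0.01 m or z of pad_edge in the frame of pointer_tip above 0.01 m)).
It fails at once if the pad is let go while the cam lever is swung (value of joint cam_lever above 0.25 rad and contact force between the fingers and pad below 0.5 N).
It fails at once if the can, the spanner or the tray is moved more than 20 mm (distance of any of can, spanner, tray from where it was at the start of the episode above 0.02 m).
It fails at once if the pointer is moved more than 6 mm (distance of pointer_tip from where it was at the start of the episode above 0.006 m).
It also fails if it takes over 38 s, if anything falls off the work surface, if the arm or the gripper's body presses on something with over 40 N, if the wrist force passes 120 N, or if a joint passes its speed limit or range.

### The arm

A 6-joint arm with a two-finger parallel gripper is mounted at the origin on the work surface. World frame = base frame: x ahead of the robot, y to its left, z up, the work surface at z = 0. Lengths are in mm, angles in rad, forces in N, time in s.
With the tool pointing down it reaches from about 200 to 875 mm from the base axis. Payload 3.4 kg.
Tool frame: the origin (TCP) lies at the very end of the fingers, on their centre line; the grasp point (between the pads) lies 19 mm behind it; z points along the fingers, y is the line along which they close (so a half turn about z gives the same grasp; the last joint's range is limited). The gripper opens to 94 mm and grips with 3 to 60 N. Pads are 16 mm wide; open, the fingers measure 119 mm over their backs; the gripper's body (75 mm by 177 mm) begins 78 mm behind the grasp point.
Start: joints at [-1.463, 0.276, 1.505, -0, 1.361, -0.121], TCP at [130.412, -560.052, 205.493] pointing down, gripper open.
Joint ranges: [-2.89, 2.89], [-0.75, 2.08], [0.22, 2.7], [-1.18, 4.32], [0.11, 2.71], [-2.7, 2.7]. Speed limits (rad/s): [2.57, 2.57, 3.14, 3.14, 3.14, 3.14].

### API

Orientations are given as a unit quaternion [w, x, y, z].
In Python, from plant import sense, grab_frame, close_job, find_in, silhouettes gives the robot as it stands.
- The arm moves only by the tool run_rows, called after ">>>" as name(argument=value, ...) on one line, values as JSON. Schema: {"type":"object","properties":{"segments":{"type":"string"},"squeeze":{"type":"number"},"only":{"type":"string"},"quiet":{"type":"boolean"},"lines":{"type":"string"}},"required":["segments"],"additionalProperties":false}. segments is a string of 1 to 5 rows, parted by a bar, with the numbers parted by spaces; each row has 5 numbers: dx, dy, dz in a scale on which 1.0 is 800 mm, then a turn about the tool's z in fractions of the full range, 1 being 4 rad, then the finger opening in mm; each row shifts and turns the commanded pose from where the row before left it, along the tool's axes as they then stand; what a row does not reach is not made up. A row lasts 1/8 s, in which the tool goes at most 62.5 mm and 0.188 rad, less where a joint would pass 70% of its speed; a pose out of reach is approached as far as the arm can. The fingers move at their own pace and stop on an object; squeeze is the grip in N (left out, the last holds). Time passes only in rows, so rows that do not move let the fingers close. The tool returns the time, the measured TCP pose, the force, the opening and the grip force at its end. only (a regular expression) keeps the lines of the reply that match it, lines (a string "A,B") keeps lines A to B, and quiet returns only ok. Shift and turn numbers lie between -1 and 1, and a call with a number outside is refused. Input that does not fit is refused with a message, and nothing moves.
- sense(): the state, without advancing time (a new reading comes with each control period).
- grab_frame(name): name is "scene" or "top" or "wrist"; returns a dict with "color" (400x640x3 uint8, red, green, blue), "range_z" (400x640 float32, mm along the optical axis (not along the pixel's ray), 0 where there is no reading), "fx", "fy", "cx", "cy" (pixels), "world_from_camera" (4x4, takes a point from camera to world coordinates). Camera axes: x right, y down, z forward; pixel columns grow to the right and rows downward; lengths in mm; the calibration is good to about 2 mm. A picture is of the moment at which its call begins.
- close_job(): hands the job in; it is judged then, once.
Trained networks look in a picture, given as the dict that the camera call returned (one of the last four; its "shot" number tells which), for a name from the list of things; names that differ only in an ending like _2 or _b are one class to them, and where a whole thing is asked for, a point or a joint stands for the part that bears it (a point fixed in the world has none). Each returns a list of dicts, best first, with "confidence" (0 to 1); they miss things now and then, are a little off and sometimes report something else, mostly with a low value. They report only what shows in the picture. A call takes as long as a camera call. They do not tell look-alikes from the thing itself.
- find_in(picture, target): "box" ([left, top, right, bottom] in pixels, round what is visible of it).
- silhouettes(picture, target): "mask" (400x640 bool, what is visible of it) and "box" ([left, top, right, bottom] in pixels, round what is visible of it).
The state is a dict: "time": time; "joint_pos": joint angles; "dq": joint speeds; "tau": joint torques, N m; "position": TCP position; "eef_rot": TCP orientation; "contact_force": force on the tool from outside, world axes, zero at the start; "wrist_torque": the same for the moment, N m; "width": finger opening in mm; "finger_force": force on a finger pad.
Only numpy, scipy, OpenCV 4.12 (cv2) and the standard library are available. Lean on these libraries where they do the work, as an engineer would, in place of code of your own. Each camera call takes 0.05 s, during which the arm holds its last target. There are 200 camera calls.

## Working session

There is one attempt and no reset: what is moved stays moved. The work goes in short steps, Python scripts to look and compute and a tool call to move; the robot and the scene stay as the last step left them, time stands still between calls to the robot, and variables do not carry over. Pictures are saved under pics/ and viewed, at most 10 in all, crops included, and the job is handed in when it is done.

```bash
mkdir -p pics; ls; cat > h.py <<'E'
import numpy as np, cv2
from plant import sense, grab_frame, close_job, find_in, silhouettes
def save(p,n,box=None,s=1):
    im=p["color"][...,::-1]
    if box: im=im[box[1]:box[3],box[0]:box[2]]
    cv2.imwrite(f"pics/{n}.png",cv2.resize(im,None,fx=s,fy=s,interpolation=cv2.INTER_CUBIC))
def pts(p,mask=None):
    z=p["range_z"].astype(float); v,u=np.mgrid[:400,:640]
    m=z>0
    if mask is not None: m&=mask
    P=np.stack([(u-p["cx"])/p["fx"]*z,(v-p["cy"])/p["fy"]*z,z],-1)[m]
    T=p["world_from_camera"]; return P@T[:3,:3].T+T[:3,3], p["color"][m]
E
python3 - <<'E'
from h import *
for n in ("scene","top"):
    p=grab_frame(n); save(p,n)
    print(n,p["world_from_camera"].round(3).tolist(),p["fx"])
    for t in ("stand","pad","pointer_tip","cam_lever","can","spanner","tray"):
        for d in silhouettes(p,t)[:3]:
            P,C=pts(p,d["mask"])
            if len(P): print(t,round(d["confidence"],2),np.round(d["box"]),np.median(P,0).round(),P.min(0).round(),P.max(0).round(),np.median(C,0))
E
```

```text
pics
scene [[-0.517, 0.477, -0.711, 1277.136], [0.855, 0.311, -0.414, 480.707], [0.024, -0.822, -0.569, 752.011], [0.0, 0.0, 0.0, 1.0]] 430.90983775421574
stand 0.84 [256.  92. 333. 188.] [ 293. -213.   92.] [-120. -576.   -6.] [537.  14. 255.] [ 99. 100.  98.]
stand 0.78 [333. 151. 405. 228.] [366.  83.  31.] [  68. -137.   -8.] [431. 190. 190.] [132. 109. 115.]
stand 0.72 [249. 168. 313. 249.] [558. -74.  39.] [ 294. -271.   -3.] [624.  31. 190.] [108. 110. 108.]
pad 0.89 [276. 101. 293. 128.] [ 299. -226.  213.] [-180. -547.   -1.] [ 313. -209.  235.] [34.  34.5 33. ]
pad 0.82 [265. 174. 280. 195.] [560. -81. 163.] [ 334. -237.   19.] [570. -68. 177.] [41.5 43.  42. ]
pad 0.54 [354. 158. 368. 177.] [368.  78. 161.] [136.  -0.  -2.] [378.  92. 177.] [36. 37. 36.]
pointer_tip 0.61 [298. 186. 317. 194.] [534.  16. 160.] [ 312. -141.   -4.] [552.  24. 164.] [91. 93. 92.]
pointer_tip 0.42 [313. 126. 335. 138.] [268. -94. 177.] [ -72. -322.   -5.] [295. -86. 187.] [85.  86.5 85.5]
cam_lever 0.91 [340. 151. 373. 198.] [359.  38. 116.] [128. -68.  -5.] [395. 108. 190.] [106. 106. 102.]
ca
[... 1776 characters left out ...]
. 162.] [511. -11.  11.] [546.  17. 192.] [77.  79.5 82.5]
pointer_tip 0.46 [250. 263. 266. 275.] [343. 167. 134.] [332. 148. 126.] [363. 181. 138.] [70. 70. 76.]
cam_lever 0.77 [412. 278. 492. 320.] [ 290. -274.  136.] [ 212. -376.   -3.] [ 330. -192.  258.] [103. 102. 101.]
cam_lever 0.69 [286. 250. 329. 282.] [359.  37. 101.] [324.   5.  17.] [390. 101. 192.] [115.5 110.  115. ]
cam_lever 0.38 [334. 101. 402. 117.] [745. -92.   7.] [ 725. -181.   -1.] [772. -14.  13.] [137. 134. 143.]
can 0.78 [303. 107. 327. 137.] [689.  39. 103.] [669.  11.  -5.] [749.  72. 110.] [164. 165. 174.]
spanner 0.93 [337. 102. 401. 118.] [745. -95.   7.] [ 725. -181.   -2.] [772. -14.  13.] [137.  134.  142.5]
```

View pics/scene.png

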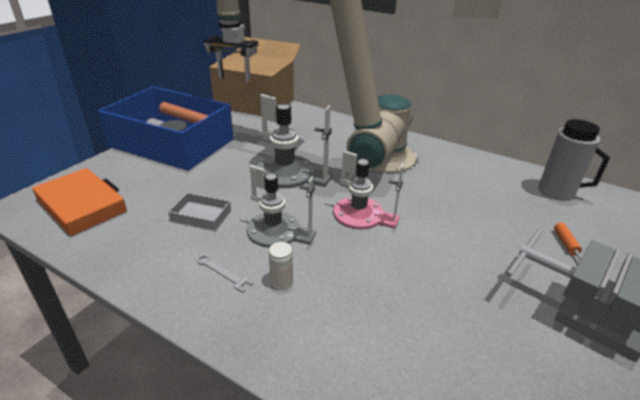

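View pics/top.png

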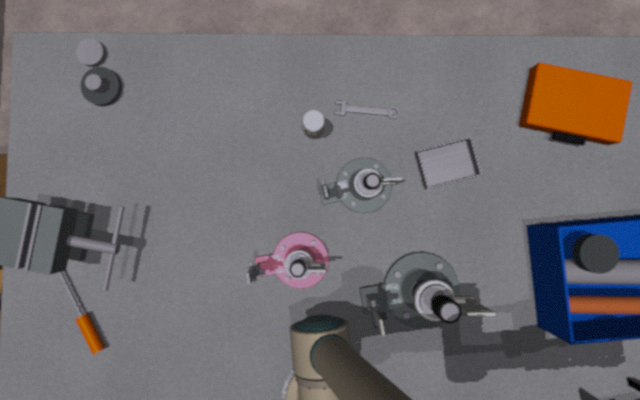

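```bash
cat > m.py <<'E'
from h import *
def circ(xy):
    A=np.c_[2*xy,np.ones(len(xy))]; s=np.linalg.lstsq(A,(xy**2).sum(1),rcond=None)[0]
    return s[:2],np.sqrt(s[2]+s[:2]@s[:2])
E
python3 - <<'E'
from m import *
for n in ("scene","top"):
    p=grab_frame(n); P,C=pts(p)
    near=np.hypot(P[:,0]-555,P[:,1]+85)
    k=near<150; P=P[k];C=C[k];near=near[k]
    a=P[(near<30)&(P[:,2]>165)&(C.max(1)<80)]
    print(n,"padtop",len(a),a.mean(0).round(1),a.min(0).round(1),a.max(0).round(1),np.percentile(a[:,2],[50,90,97]).round(1))
    s=P[(near<25)&(P[:,2]>145)&(P[:,2]<165)]
    # rule, paddle high
    h=P[(P[:,2]>178)&(P[:,2]<197)]
    for nm,q in (("rule",h[h[:,1]>-30]),("paddle",h[h[:,1]<-85])):
        if len(q)>2: print(nm,len(q),q.mean(0).round(1),q.min(0).round(1),q.max(0).round(1))
    q=P[(P[:,2]>150)&(P[:,2]<178)&(P[:,1]>-30)]
    print("pointer",len(q),q.mean(0).round(1),q.min(0).round(1),q.max(0).round(1))
    b=P[(P[:,2]>8)&(P[:,2]<19)]
    print("base",len(b),b.mean(0).round(1),b.min(0).round(1),b.max(0).round(1))
E
```

```text
scene padtop 46 [560.8 -80.4 169.2] [545.3 -97.8 165. ] [569.1 -69.7 173.9] [168.7 172.7 173.6]
rule 27 [526.7  14.8 184.8] [511.8   8.3 178.2] [538.5  18.6 189.5]
paddle 66 [ 554.9 -127.4  184.4] [ 549.5 -147.3  178. ] [ 562.2 -108.3  190.2]
pointer 121 [531.7  12.  161.1] [508.  -12.8 150.4] [554.5  24.1 177.7]
base 1145 [558.7 -64.   13.1] [ 480.6 -229.1    8. ] [624.8  28.5  19. ]
top padtop 60 [545.2 -88.2 174.2] [ 533.1 -106.4  165.2] [565.8 -72.2 178.3] [174.7 176.7 177.6]
rule 23 [525.2  12.  189.2] [514.2   9.  179.4] [535.6  15.6 191.9]
paddle 71 [ 552.7 -128.8  187.8] [ 546.  -150.9  178.1] [559.  -88.2 194. ]
pointer 134 [528.5   5.1 161.9] [508.4 -15.9 155.5] [550.8  19.6 178. ]
base 1767 [544.9 -75.7  14. ] [ 479.9 -162.5    8. ] [619.6  25.3  19. ]
```

The target is the grey, smaller stand: around (270,210) in the scene view and (365,182) from the top. The pink stand at (300,262) and the larger grey one at (435,290) are decoys. Next I work out the tool axes for the move.

```bash
cat > t.py <<'E'
from h import *
from scipy.spatial.transform import Rotation as R
def go(x,y,z,th=None):
    s=sense(); w,a,b,c=s["eef_rot"]; M=R.from_quat([a,b,c,w]).as_matrix()
    d=M.T@(np.array([x,y,z])-s["position"]); ya=np.arctan2(M[1,1],M[0,1])
    print("t",s["time"],"tool d",d.round(1),"yaw_y",ya.round(3),"tilt",M[:,2].round(3),"j1,j6",np.round([s["joint_pos"][0],s["joint_pos"][5]],3))
    if th is not None:
        e=(th-ya+np.pi)%(2*np.pi)-np.pi; print("turn (neg=ccw)",-e,"or half",-e+np.pi,-e-np.pi)
    p=grab_frame("wrist"); print(p["world_from_camera"].round(2).tolist())
E
python3 -c "
from t import *
go(550,-87,330,-2.35)"
```

```text
t 0.9 tool d [ 515.9 -365.5 -124.5] yaw_y -1.342 tilt [-0. -0. -1.] j1,j6 [-1.463 -0.121]
turn (neg=ccw) 1.0079778581413716 or half 4.149570511731165 -2.1336147954484215
[[0.23, -0.95, -0.23, 195.64], [-0.97, -0.22, -0.05, -545.98], [-0.0, 0.23, -0.97, 384.68], [0.0, 0.0, 0.0, 1.0]]
```

Units first: shifts go in shares of 800 mm and turns go in shares of 4 rad. So -65 mm / 800 = -0.0813, -60 mm / 800 = -0.075.

>>> run_rows(segments="0 0 -0.075 0 94 | 0 0 -0.0813 0 94 | 0.0588 -0.0413 0 0 94 | 0.0588 -0.0413 0 0 94 | 0.0588 -0.0413 0 0 94", squeeze=30)

```text
time: 1.58
position: [246.2, -430.4, 328.2]
eef_rot: [0.0, 0.994, 0.114, 0.0]
contact_force: [0.9, -0.1, 0.2]
width: 94.1
finger_force: 0.0
```

>>> run_rows(segments="0.0588 -0.0413 0 0 94 | 0.0588 -0.0413 0 0 94 | 0.0588 -0.0413 0 0 94 | 0.0588 -0.0413 0 0 94 | 0.0588 -0.0413 0 0 94")

```text
time: 2.2
position: [437.8, -216.1, 328.2]
eef_rot: [0.0, 0.993, 0.114, 0.0]
contact_force: [0.1, -1.1, 0.6]
width: 94.3
finger_force: 0.0
```

>>> run_rows(segments="0.0588 -0.0413 0 0 94 | 0.0588 -0.0413 0 0 94 | 0 0 0 0 94")

```text
time: 2.58
position: [515.2, -129.0, 327.4]
eef_rot: [-0.001, 0.993, 0.117, 0.0]
contact_force: [0.4, 0.1, -0.4]
width: 94.3
finger_force: 0.0
```

```bash
cat > w.py <<'E'
import sys
from m import *
p=grab_frame("wrist"); save(p,sys.argv[1]); P,C=pts(p)
near=np.hypot(P[:,0]-549,P[:,1]+87); k=near<150; P=P[k];C=C[k];near=near[k]
def rep(nm,q):
    if len(q)>3: print(nm,len(q),np.median(q,0).round(1),q.min(0).round(1),q.max(0).round(1))
t=P[(P[:,2]>168)&(P[:,2]<215)&(near<28)&(C.max(1)<110)]; rep("padtop",t)
h=P[(P[:,2]>184)&(P[:,2]<196)]; rep("rule",h[h[:,1]>-30]); rep("paddle",h[h[:,1]<-100])
rep("pointer",P[(P[:,2]>150)&(P[:,2]<180)&(P[:,1]>-30)])
for t in ("stand","pad","pointer_tip","cam_lever"):
    for d in silhouettes(p,t)[:2]:
        Q,_=pts(p,d["mask"]); 
        if len(Q): print(t,round(d["confidence"],2),np.round(d["box"]),np.median(Q,0).round(1),Q.min(0).round(1),Q.max(0).round(1))
print(sense()["position"],sense()["time"])
E
python3 w.py w1
```

```text
padtop 290 [551.5 -92.  174.8] [ 532.1 -114.3  168.6] [566.6 -73.1 188.3]
rule 125 [523.9  12.  189.4] [512.3   7.7 184.1] [535.5  17.4 192. ]
paddle 206 [ 552.5 -130.8  189.6] [ 548.  -151.1  184.5] [ 556.4 -110.3  192.2]
pointer 588 [528.6   8.6 162.2] [507.  -16.6 150. ] [550.5  22.  179.8]
stand 0.93 [248. 248. 406. 348.] [ 315.5 -212.8   22.8] [ 122.1 -383.7   -1.8] [544.4 -71.3 452. ]
stand 0.79 [ 77. 191. 232. 276.] [367.9  71.7  29.5] [277.3 -75.3  -2.1] [536.9 285.1 430.1]
pad 0.98 [278. 135. 312. 169.] [549.8 -89.8 175.2] [ 531.3 -106.7  144.2] [566.7 -72.  177.6]
pad 0.47 [157. 248. 169. 267.] [365.6  57.5 146.7] [351.4 -76.8 110.3] [535.7  86.3 430. ]
pointer_tip 0.69 [206. 129. 228. 162.] [529.6   5.7 161.9] [508.4 -16.   -1.4] [550.3  82.8 164.6]
pointer_tip 0.61 [ 78. 235.  94. 244.] [354.8 174.7 130.7] [ 2.773e+02 -5.170e+01 -2.000e-01] [530.5 285.1 425.8]
cam_lever 0.89 [276. 129. 347. 170.] [ 554.6 -118.2  100.7] [ 516.1 -160.8   11.8] [581.2 -56.7 192.2]
cam_lever 0.85 [150. 223. 202. 279.] [361.3  45.9 100.3] [319.  -84.6  12.8] [533.8 150.4 437.7]
[ 512.44759928 -133.1995216   328.09513983] 2.825
```

View pics/w1.png

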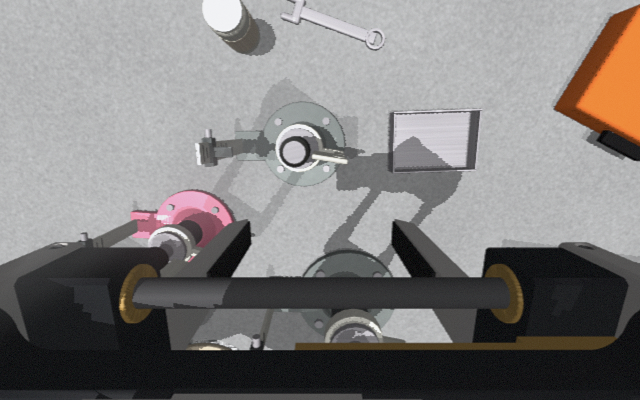

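The wrist view shows the pad at (295,151), with the paddle to its right at about (330,157) and the pointer to its left at about (215,148). Next I refine the heights and the axis.

```bash
cat > f.py <<'E'
from m import *
def meas(p,ztop=176):
    P,C=pts(p); d=silhouettes(p,"pad"); 
    near=np.hypot(P[:,0]-549,P[:,1]+88)
    t=P[(near<24)&(abs(P[:,2]-ztop)<5)]; z=np.median(t[:,2]); t=t[abs(t[:,2]-z)<2.5]
    c,r=cv2.minEnclosingCircle(t[:,:2].astype(np.float32))
    print("pad top z",z.round(2),len(t),"c",np.round(c,1),round(r,1),"mean",t[:,:2].mean(0).round(1))
    h=P[(P[:,2]>186)&(P[:,2]<194)&(near<125)]; ru=h[h[:,1]>-30]; pa=h[(h[:,1]<-104)]
    print("rule",ru.mean(0).round(1),"paddle",pa.mean(0).round(1))
    a=np.array([0,0.]);cc=np.array(c); yaw=np.arctan2(*(ru.mean(0)[:2]-cc)[::-1])-np.pi/2
    pg=np.arctan2(*(pa.mean(0)[:2]-cc)[::-1])
    print("yaw",yaw.round(3),"rule r",np.linalg.norm(ru.mean(0)[:2]-cc).round(1),"paddle ang",pg.round(3),"q",(pg+1.75-yaw).round(3))
    # pointer finger: strip along +y dir, radius 76..95
    e=np.array([-np.sin(yaw),np.cos(yaw)]); f=np.array([e[1],-e[0]])
    v=P[:,:2]-cc; rr=v@e; tt=v@f; 
    for lo,hi in ((70,76),(76,82),(82,90),(90,98),(98,102),(108,114)):
        q=P[(rr>lo)&(rr<hi)&(abs(tt)<5)&(P[:,2]>140)&(P[:,2]<184)]
        print(lo,hi,len(q),np.percentile(q[:,2],[10,50,90]).round(1) if len(q) else "")
    fl=P[(near>90)&(near<150)&(P[:,2]<10)]; b=P[(near>40)&(near<65)&(abs(P[:,2]-14)<6)]
    print("floor",np.median(fl[:,2]).round(1),"base",np.median(b[:,2]).round(1))
if __name__=="__main__":
    for n in ("wrist","top"): print(n); meas(grab_frame(n))
E
python3 f.py
```

```text
wrist
pad top z 175.17 731 c [549.2 -89.1] 17.7 mean [549.3 -89.3]
rule [523.9  12.1 189.4] paddle [ 552.4 -130.7  189.5]
yaw 0.244 rule r 104.3 paddle ang -1.493 q 0.013
70 76 3 [161.  162.5 163.3]
76 82 49 [160.8 161.9 162.9]
82 90 53 [161.3 162.1 163.7]
90 98 54 [161.2 162.2 163.3]
98 102 27 [161.3 162.3 163.6]
108 114 0 
floor -0.0 base 14.0
top
pad top z 175.26 95 c [549.7 -89.6] 17.2 mean [556.5 -88. ]
rule [525.4  11.9 190.1] paddle [ 553.9 -136.1  189.4]
yaw 0.235 rule r 104.4 paddle ang -1.48 q 0.035
70 76 1 [160. 160. 160.]
76 82 12 [161.3 162.7 164.4]
82 90 16 [160.2 161.4 163.4]
90 98 16 [159.7 162.3 163.9]
98 102 8 [160.8 161.9 169.7]
108 114 6 [157.5 162.1 163.4]
floor -0.0 base 14.1
```

To row units: 0.175 rad / 4 = 0.0438.

>>> run_rows(segments="0 0 0 0.0438 94 | 0 0 0 0.0438 94 | 0 0 0 0.0438 94 | 0 0 0 0.0438 94 | 0 0 0 0.0438 94", quiet=true)

```text
ok
```

>>> run_rows(segments="0 0 0 0.0438 94 | 0 0 0 0 94")

```text
time: 3.9
position: [513.0, -132.5, 328.1]
eef_rot: [0.0, 0.917, -0.399, 0.0]
contact_force: [0.6, 0.3, -0.7]
width: 93.8
finger_force: 0.0
```

```bash
python3 -c "
from t import *
go(549.4,-89.2,200,-2.39)"
```

```text
t 3.9 tool d [ -6.9 -56.2 128.1] yaw_y -2.391 tilt [ 0. -0. -1.] j1,j6 [-0.384  2.007]
turn (neg=ccw) -0.000874386864047505 or half 3.1407182667257456 -3.1424670404538406
[[-0.73, -0.66, -0.16, 558.88], [-0.68, 0.71, 0.17, -182.03], [0.0, 0.23, -0.97, 507.25], [0.0, 0.0, 0.0, 1.0]]
```

To row units: -56 mm / 800 = -0.07, 40 mm / 800 = 0.05.

>>> run_rows(segments="-0.0088 -0.07 0 0 94 | 0 0 0.05 0 94 | 0 0 0.05 0 94 | 0 0 0.05 0 94 | 0 0 0 0 94")

```text
time: 4.58
position: [547.2, -88.2, 205.2]
eef_rot: [0.0, 0.917, -0.398, -0.003]
contact_force: [-0.4, -0.6, 1.7]
width: 94.1
finger_force: 0.0
```

```bash
python3 -c "
from t import *
go(549.4,-89.2,138.5,-2.39)
import f; f.meas(grab_frame('wrist')); f.meas(grab_frame('top'))"
```

```text
t 4.575 tool d [ 2.6 -1.2 66.6] yaw_y -2.39 tilt [-0.007  0.002 -1.   ] j1,j6 [-0.285  2.105]
turn (neg=ccw) -0.0002839983702123128 or half 3.141308655219581 -3.1418766519600054
[[-0.73, -0.66, -0.16, 594.33], [-0.68, 0.71, 0.17, -138.11], [0.0, 0.24, -0.97, 383.93], [0.0, 0.0, 0.0, 1.0]]
pad top z 175.25 1519 c [549.5 -89.6] 17.8 mean [550. -90.]
rule [524.4  11.6 189.1] paddle [ 553.1 -131.1  189.4]
yaw 0.243 rule r 104.2 paddle ang -1.486 q 0.022
70 76 0 
76 82 0 
82 90 0 
90 98 0 
98 102 8 [162.2 162.4 165.4]
108 114 0 
floor -0.0 base 14.0
pad top z nan 0 c [0. 0.] 0.0 mean [nan nan]
rule [524.8  11.8 189.6] paddle [nan nan nan]
yaw -1.548 rule r 524.9 paddle ang nan q nan
70 76 0 
76 82 0 
82 90 0 
90 98 0 
98 102 0 
108 114 0 
floor -0.0 base 14.1
  return _methods._mean(a, axis=axis, dtype=dtype,
  ret = ret.dtype.type(ret / rcount)
f.py:7: RuntimeWarning: Mean of empty slice.
  print("pad top z",z.round(2),len(t),"c",np.round(c,1),round(r,1),"mean",t[:,:2].mean(0).round(1))
  ret = um.true_divide(
f.py:9: RuntimeWarning: Mean of empty slice.
  print("rule",ru.mean(0).round(1),"paddle",pa.mean(0).round(1))
f.py:11: RuntimeWarning: Mean of empty slice.
  pg=np.arctan2(*(pa.mean(0)[:2]-cc)[::-1])
```

To row units: 22 mm / 800 = 0.0275.

>>> run_rows(segments="0 0 0 0 94 | 0 0 0.0275 0 94 | 0 0 0.0275 0 94 | 0 0 0.0275 0 94 | 0 0 0 0 94")

```text
time: 5.45
position: [548.6, -88.5, 141.1]
eef_rot: [0.0, 0.917, -0.399, -0.001]
contact_force: [0.7, -0.3, 0.2]
width: 93.8
finger_force: 0.0
```

>>> run_rows(segments="0 0 0 0 94")

```text
time: 5.58
position: [550.4, -89.0, 143.1]
eef_rot: [-0.0, 0.917, -0.399, 0.001]
contact_force: [-0.2, 0.2, 0.4]
width: 94.0
finger_force: 0.0
```

```bash
python3 -c "
from t import *
go(549.4,-89.3,138.5,-2.39)"
```

```text
t 5.575 tool d [-0.5  0.9  4.6] yaw_y -2.392 tilt [ 0.002 -0.001 -1.   ] j1,j6 [-0.285  2.107]
turn (neg=ccw) -0.0019489549167066578 or half 3.1396436986730865 -3.1435416085064998
[[-0.73, -0.66, -0.16, 595.83], [-0.68, 0.71, 0.17, -138.49], [-0.0, 0.23, -0.97, 322.38], [0.0, 0.0, 0.0, 1.0]]
```

To row units: 4 mm / 800 = 0.005.

>>> run_rows(segments="0 0 0.005 0 94 | 0 0 0 0 30 | 0 0 0 0 30 | 0 0 0 0 30 | 0 0 0 0 30", squeeze=40)

```text
time: 6.25
position: [549.6, -88.8, 138.0]
eef_rot: [0.0, 0.917, -0.399, 0.0]
contact_force: [-0.4, -0.1, 0.6]
width: 57.2
finger_force: 0.0
```

>>> run_rows(segments="0 0 0 0 30 | 0 0 0 0 30 | 0 0 0 0 30")

```text
time: 6.62
position: [549.3, -89.0, 138.0]
eef_rot: [0.0, 0.917, -0.399, -0.0]
contact_force: [-0.3, -1.0, -0.3]
width: 35.6
finger_force: 40.0
```

```bash
python3 -c "
from t import *
go(549.4,-89.3,138.5,-2.39)"
```

```text
t 6.625 tool d [ 0.3  0.1 -0.5] yaw_y -2.392 tilt [-0.001 -0.001 -1.   ] j1,j6 [-0.285  2.107]
turn (neg=ccw) -0.0019001347172884486 or half 3.1396925188725047 -3.1434927883070816
[[-0.73, -0.66, -0.16, 595.18], [-0.68, 0.71, 0.17, -138.5], [0.0, 0.23, -0.97, 317.13], [0.0, 0.0, 0.0, 1.0]]
```

Gripped at 35.6 mm and 40 N. I raise it about 27 mm.

To row units: -9 mm / 800 = -0.0113.

>>> run_rows(segments="0 0 -0.0113 0 30 | 0 0 -0.0113 0 30 | 0 0 -0.0113 0 30 | 0 0 0 0 30 | 0 0 0 0 30")

```text
time: 7.3
position: [549.3, -89.0, 165.0]
eef_rot: [0.0, 0.917, -0.399, -0.0]
contact_force: [0.5, -2.7, -6.9]
width: 35.2
finger_force: 40.0
```

```bash
cat > g.py <<'E'
from m import *
import sys
for n in ("scene","wrist"):
    p=grab_frame(n); save(p,sys.argv[1]+n,[220,130,360,250] if n=="scene" else None,5 if n=="scene" else 1)
    P,C=pts(p); near=np.hypot(P[:,0]-549,P[:,1]+89)
    for d in silhouettes(p,"pad")[:2]:
        Q,_=pts(p,d["mask"]); Q=Q[np.hypot(Q[:,0]-549.4,Q[:,1]+89.2)<24]
        if len(Q): print(n,"pad",round(d["confidence"],2),len(Q),"z pct",np.percentile(Q[:,2],[2,10,50,90,98]).round(1))
    t=P[(near<15)&(P[:,2]>190)&(P[:,2]<215)]
    if len(t): print(n,"top",len(t),np.percentile(t[:,2],[10,50,90]).round(1))
    h=P[(P[:,2]>186)&(P[:,2]<194)&(near>35)&(near<70)]
    h=h[np.hypot(h[:,0]-524,h[:,1]-12)>40]
    if len(h): m=h.mean(0)-[549.4,-89.2,0]; print(n,"paddle?",len(h),h.mean(0).round(1),"q",np.arctan2(m[1],m[0])+1.75-.243)
s=sense(); print(s["time"],s["position"].round(1) if hasattr(s["position"],'round') else s["position"],s["width"],s["finger_force"],s["contact_force"],s["wrist_torque"])
E
python3 g.py r1
```

```text
scene pad 0.55 104 z pct [164.3 168.2 188.3 200.7 201.7]
scene top 12 [199.5 200.9 202.2]
scene paddle? 16 [ 555.9 -130.8  188. ] q 0.090834196590874
wrist pad 0.65 3584 z pct [169.1 182.4 201.8 202.9 203.3]
wrist top 2044 [201.4 202.3 203.1]
wrist paddle? 557 [ 553.7 -137.4  189.4] q 0.024691809982614
7.5 [549.3 -89.  164.8] 35.49640757719386 39.99822199344635 [-0.22494343 -2.70035904 -7.04250206] [-0.43896771  0.04355455 -0.00778019]
```

Pad top is at 202.3, so the lower edge is at 162.3 against the pointer at 162.0, with no slip. Now I turn counterclockwise.

To row units: -0.14 rad / 4 = -0.035.

>>> run_rows(segments="0 0 0 -0.035 30 | 0 0 0 -0.035 30 | 0 0 0 -0.035 30 | 0 0 0 -0.035 30 | 0 0 0 -0.035 30")

```text
time: 8.12
position: [549.4, -88.6, 164.7]
eef_rot: [-0.0, 0.998, -0.059, -0.0]
contact_force: [1.0, -2.0, -6.7]
width: 35.4
finger_force: 42.3
```

```bash
python3 g.py r2
```

```text
scene pad 0.58 136 z pct [165.5 170.  190.6 201.9 203.1]
scene top 44 [199.7 201.2 203. ]
scene paddle? 19 [ 573.5 -126.4  188.2] q 0.5101884890057076
wrist pad 0.92 3645 z pct [168.3 181.6 201.7 202.8 203.4]
wrist top 2055 [201.4 202.2 203. ]
wrist paddle? 541 [ 572.6 -131.3  189.4] q 0.44008985411666346
8.325 [549.5 -88.6 164.8] 35.39040213147394 40.4042641678825 [-0.9156571  -1.75475057 -7.3584565 ] [-0.34703451 -0.11065066 -0.02184528]
```

View pics/r2wrist.png

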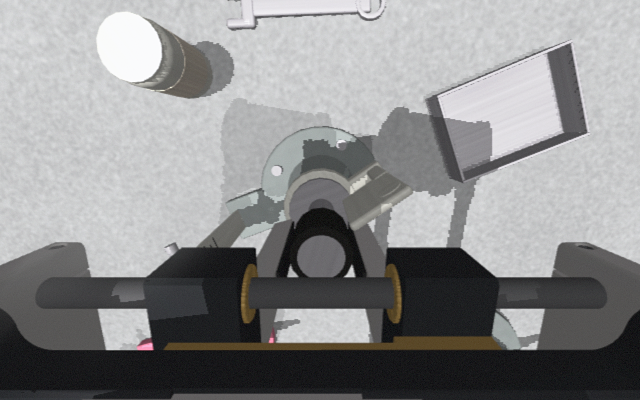

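The wrist view shows the right finger pushing the paddle at about (380,195). The lever is at about 0.44 rad and the pad (320,245) is still at the mark. I go on about 0.36 rad, then a little more onto the stop.

To row units: -0.12 rad / 4 = -0.03.

>>> run_rows(segments="0 0 0 -0.03 30 | 0 0 0 -0.03 30 | 0 0 0 -0.025 30 | 0 0 0 0 30 | 0 0 0 0 30")

```text
time: 8.95
position: [549.4, -88.4, 164.8]
eef_rot: [-0.0, 0.994, 0.108, -0.0]
contact_force: [0.6, -1.1, -7.9]
width: 35.4
finger_force: 40.9
```

```bash
python3 g.py r3
```

```text
scene pad 0.69 232 z pct [162.3 167.4 189.4 201.3 202.5]
scene top 53 [200.  201.1 202.1]
scene paddle? 17 [ 587.  -120.7  188. ] q 0.8105511612489985
wrist pad 0.58 3603 z pct [168.8 181.4 201.7 202.8 203.3]
wrist top 2062 [201.4 202.2 203. ]
wrist paddle? 538 [ 585.1 -121.4  189.4] q 0.7734583396041045
9.15 [549.4 -88.4 164.8] 35.61959303061324 40.99068786017597 [ 0.35678711 -0.93439312 -8.07522596] [-0.0603501  -0.08797426 -0.05068699]
```

To row units: -0.03 rad / 4 = -0.0075.

>>> run_rows(segments="0 0 0 -0.0075 30 | 0 0 0 0 30 | 0 0 0 0 30")

```text
time: 9.52
position: [549.4, -88.4, 164.8]
eef_rot: [-0.0, 0.992, 0.124, -0.0]
contact_force: [0.0, 0.3, -7.9]
width: 35.7
finger_force: 41.4
```

```bash
python3 g.py r4
```

```text
scene top 59 [199.6 200.9 202.7]
scene paddle? 16 [ 586.3 -118.3  188. ] q 0.8403810123363272
wrist pad 0.71 3699 z pct [168.  181.  201.8 202.9 203.4]
wrist top 2068 [201.4 202.3 203.1]
wrist paddle? 541 [ 585.9 -120.4  189.3] q 0.7996851152859054
9.725 [549.4 -88.4 164.8] 35.20910187906371 41.44523771479726 [-0.70800852  0.8637923  -8.928714  ] [ 0.2423978  -0.07135055 -0.12738308]
```

To row units: -0.03 rad / 4 = -0.0075.

>>> run_rows(segments="0 0 0 -0.0075 30 | 0 0 0 0 30 | 0 0 0 0 30")

```text
time: 10.1
position: [549.3, -88.5, 164.8]
eef_rot: [-0.0, 0.99, 0.139, -0.0]
contact_force: [-0.7, 0.6, -8.6]
width: 35.5
finger_force: 43.5
```

```bash
python3 g.py r5; python3 -c "
from h import *
p=grab_frame('top')
for t in ('can','spanner','tray'):
    for d in silhouettes(p,t)[:1]: print(t,d['confidence'],d['box'])
P,C=pts(grab_frame('scene')); q=P[(abs(P[:,0]-530)<30)&(P[:,1]>-20)&(P[:,1]<25)&(P[:,2]>150)&(P[:,2]<178)]; print(q.mean(0))"
```

```text
scene pad 0.52 237 z pct [163.5 166.8 190.1 201.7 202.4]
scene top 58 [200.  201.1 202.2]
scene paddle? 18 [ 588.6 -118.4  188.7] q 0.8660854100621528
wrist top 2079 [201.5 202.3 203.1]
wrist paddle? 532 [ 586.3 -120.   189.4] q 0.8119757265517787
10.3 [549.3 -88.5 164.8] 35.14932159845369 43.4980396181345 [-0.11362248  2.08040275 -8.75920494] [ 0.48671481  0.007833   -0.24738817]
spanner 0.61 [336.4, 102.8, 401.7, 115.9]
tray 0.5 [470.9, 137.5, 483.9, 177.0]
[531.52139277  11.78775795 161.01247065]
```

View pics/r5scene.png

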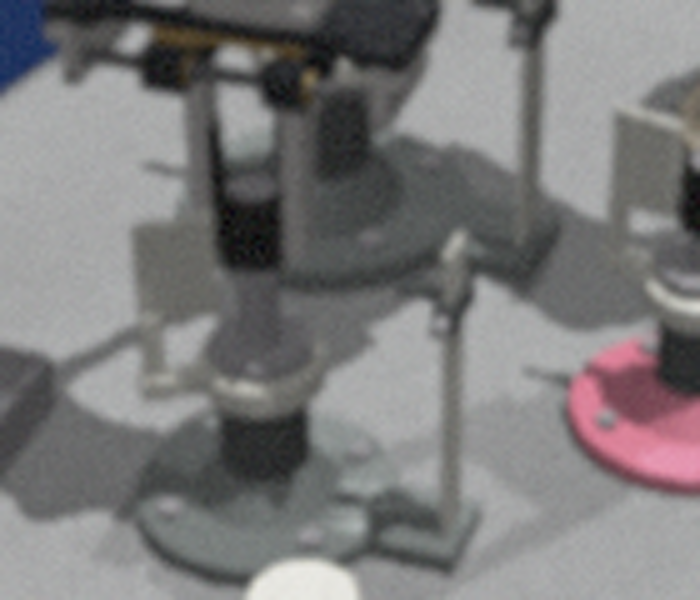

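The picture shows the pad held between the fingers at about (250,230) in the crop, level with the pointer at about (450,290), and the paddle at about (175,265) swung round. The lever is on its stop: torque has risen and the angle barely changed. The pointer has not moved, so I hand in.

```bash
python3 -c "
from plant import close_job
print(close_job())"
```

```text
the job is handed in; nothing more can be done
None
```

The job is handed in at about 10 s of the 38 s allowed, with the pad still held about 0.3 mm from the mark at 40 N, the cam lever on its closed stop (measured about 0.80 rad) and the pointer unmoved; I kept clear of the can, spanner and tray but did not re-measure the can or tray at the end, and no verdict came back.

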